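# Take the rectangular test plate off its springy peg and stand it in the holder

## Robot

A 6-joint arm with a two-finger parallel gripper is mounted at the origin on a cart in front of the work surface, level with it; the furniture and walls round the work are solid. World frame = base frame: x ahead of the robot, y to its left, z up, the work surface at z = 0. Lengths are in mm, angles in rad, forces in N, time in s.
With the tool pointing down it reaches from about 350 to 775 mm from the base axis. Payload 7.3 kg.
Tool frame: the origin (TCP) lies at the very end of the fingers, on their centre line; the grasp point (between the pads) lies 19 mm behind it; z points along the fingers, y is the line along which they close (so a half turn about z gives the same grasp; the last joint's range is limited). The gripper opens to 92 mm and grips with 3 to 60 N. Pads are 19 mm wide; open, the fingers measure 130 mm over their backs; the gripper's body (75 mm by 190 mm) begins 47 mm behind the grasp point.
Start: joints at [-1.415, 0.342, 1.524, -0, 1.275, -0.146], TCP at [156.073, -501.284, 226.741] pointing down, gripper open.
Joint ranges: [-2.53, 2.53], [-0.77, 2.02], [0.04, 2.7], [-1, 4.14], [0.28, 2.66], [-3.11, 3.11]. Speed limits (rad/s): [2.57, 2.57, 3.14, 3.14, 3.14, 3.14].

## Interface

Orientations are given as [roll, pitch, yaw] about the fixed x, y, z axes, in that order (R = Rz(yaw) Ry(pitch) Rx(roll)).
In Python, from plant import get_obs, vision, workorder gives the robot as it stands.
- The arm moves only by the shell command python3 -m pendant 'ROWS' [OPENING]. ROWS is a JSON object of lists of equal length, an entry for each row: "dp": the shift along the tool's x, y, z in m, a list of three; "rotation": the turn, a rotation vector about the tool's x, y, z in rad, a list of three. A call has 1 to 8 rows; each row is the pose to reach, as a shift and turn from the pose commanded when the call began, along the tool's axes at that moment; what a row does not reach only later rows make up. A row lasts 1/8 s, in which the tool goes at most 62.5 mm and 10.7 degrees, less where a joint would pass 70% of its speed; a pose out of reach is approached as far as the arm can. A call with a gripper value outside its range is refused whole. OPENING is the finger opening in m, from 0 to 0.0918, set as the call begins (- or left out, the last holds). The fingers move at their own pace and stop on an object; the grip force is fixed at half the most. Time passes only in rows, so rows that repeat a pose let the fingers close. It gives the time, the measured TCP pose, the force, the opening and the grip force at its end, in the units of the state.
- get_obs(): the state, without advancing time (a new reading comes with each control period).
- vision.capture(name): name is "side" or "top"; returns a dict with "pixels" (480x640x3 uint8, red, green, blue), "vfov" (degrees; the focal length in pixels is half the picture's height over the tangent of half this angle, whatever the lens; pixels are square), "cx", "cy" (the principal point, pixels), "pose" (4x4, takes a point from camera to world coordinates). Camera axes: x right, y up, looking along -z (the intrinsics and any distortion apply to the point x, -y, -z); pixel columns grow to the right and rows downward; lengths in mm; the calibration is good to about 2 mm. A picture is of the moment at which its call begins. There is no depth.
- workorder.close_job(): hands the job in; it is judged then, once.
The state is a dict: "time": time; "joint_positions": joint angles; "dq": joint speeds; "tau": joint torques, N m; "tool_pos": TCP position; "tcp_rot": TCP orientation; "contact_force": force on the tool from outside, world axes, zero at the start; "moment": the same for the moment, N m; "grip_width": finger opening in mm; "finger_force": force on a finger pad.
Only numpy, scipy, OpenCV 4.12 (cv2) and the standard library are available. Lean on these libraries where they do the work, as an engineer would, in place of code of your own. Each camera call takes 0.05 s, during which the arm holds its last target. There are 200 camera calls.

## Task

Take the hanger with the rectangular test plate off the drying stand: ease it off its wire peg, raising it as it slides so that it clears the upturned tip, by feel and without bending the wire (more than about 6 N between hanger and wire is too much). Then stand the plate, lower edge down, fully home in the slot of the black holder block, gently, and let go. Leave the stand's other sample hanging and the brass weight and the beaker where they are.

Things in the scene. Friction and masses are not known exactly. Their poses are not given: they have to be found in the camera images.
- stand: Fixed drying stand: dark steel base 165 (x) x 190 (y) x 10 mm; two aluminium posts, 128 mm high, at y = +50 and -50 mm, front faces at x = +55 mm. Each carries a 6 mm steel wire peg, level, axis 120 mm above the bench, pointing to the stand's -x, with an upturned tip. Origin: on the bench between the posts' y, axes as said, z up.
- peg_root_l (a point): Where the axis of the peg at y = +50 mm leaves its post's front face; axes as the stand's. Somewhere 52 to 92 mm in front of here (it differs from peg to peg and is not measured) the wire bends up by 45 degrees into a straight tip 26 mm long, which so ends 70 to 114 mm in front of here, 18 mm above the straight wire's upper side.
- peg_root_r (a point): The same for the peg at y = -50 mm. Both wires are springy: the outer end gives up or down about 1 mm for each 2 to 7 N and springs back; the bend stays as it is.
- panel: The part to take: rectangular aluminium plate 60 wide (y), 4 thick (x), z = 0 to 74 mm, in a grey plastic hanger 34 wide, 4 thick, above it (z = 74 to 132 mm) and a grip head on top; one rigid piece, 0.09 to 0.19 kg. Hangs across either one of the two pegs, 25 to 35 mm in front of the post. Origin: middle of its lower edge; z up.
- panel_hole (a point): Middle of the top edge of the panel's hole, z = 98 mm, where it rests on the wire. Hole 12 wide, 14.5 high (z = 83.5 to 98 mm). So on the straight wire it can rise only 8.5 mm, less than the tip's height; it must rise along the slope, where it has about 2 mm of play up and down. Axes as the panel's.
- panel_head (a point): Centre of the panel's grip head, z = 144 mm; head 12 thick (x), 34 wide (y), 24 high; pinch it from above across its thickness. The posts and the tips stay below the head. Axes as the panel's.
- disc: The other sample, to be left hanging on the other peg: the same hanger with a round plate 60 mm in diameter. Origin and axes as for the panel (z = 14 to 74 mm is the round plate).
- holder: Fixed black block 56 (x) x 104 (y) x 32 mm on the bench, with one slot in its top along its y axis: 6.5 mm wide, 64 mm long, 22 mm deep, mouth chamfered 2 mm. Origin: centre of its underside.
- slot_floor (a point): Centre of the slot's floor, 10 mm above the bench; axes as the holder's. The seated plate's origin comes here.
- weight: Loose brass weight, 30 mm diameter, 40 mm high, a bystander. Origin: centre of its underside.
- beaker: Loose clear plastic beaker, 62 mm diameter, 78 mm high, a bystander. Origin: centre of its underside.
Mind the look-alikes: they are no part of the job. Several things have the shape of the holder; the one meant has the colours described above. What is shaped like the panel but green is not meant.

How it is judged:
By the outcome, as a careful person would: the job done as asked, in the order asked, and still so for the second after the job is handed in, with the robot touching nothing.
It also fails if it takes over 72 s, if anything falls off the work surface, if the arm or the gripper's body presses on something with over 40 N, if the wrist force passes 120 N, or if a joint passes its speed limit or range.

## Working session

There is one attempt and no reset: what is moved stays moved. The work goes in short steps, Python scripts to look and compute and a shell command to move; the robot and the scene stay as the last step left them, time stands still between calls to the robot, and variables do not carry over. Pictures are saved under pics/ and viewed, at most 10 in all, crops included, and the job is handed in when it is done.

```bash
mkdir -p pics; ls; python3 - <<'E'
from plant import get_obs, vision
import cv2,numpy as np,pickle
o=get_obs();print(o)
for n in("side","top"):
    c=vision.capture(n);pickle.dump(c,open(f"pics/{n}.pkl","wb"))
    print(n,{k:(v if k!="pixels" else 0) for k,v in c.items()})
    cv2.imwrite(f"pics/{n}0.png",c["pixels"][:,:,::-1])
E
```

```text
pics
{'time': 0.0, 'joint_positions': array([-1.41498478e+00,  3.42722179e-01,  1.52499974e+00, -1.64848736e-05,
        1.27537647e+00, -1.45975923e-01]), 'dq': array([ 0.001163  , -0.00096784,  0.00010873, -0.00161734,  0.00105199,
        0.00026659]), 'tau': array([ 2.56048981e-03, -4.31234980e+01, -2.44224536e+01,  7.19659659e-02,
        5.58728515e-02, -1.49826355e-04]), 'tool_pos': array([ 156.0111705 , -500.87202946,  226.05126431]), 'tcp_rot': array([-3.14010064e+00, -2.03425840e-04,  3.01792127e-01]), 'contact_force': array([-0.17741469, -0.59472378, -0.62152206]), 'moment': array([0.00341464, 0.01372471, 0.0428668 ]), 'finger_force': 0.0, 'grip_width': 91.74460023646289}
side {'pixels': 0, 'vfov': 42.31436446193883, 'cx': 324.9738730739006, 'cy': 242.3296423433769, 'pose': array([[-6.82654328e-01,  6.11263216e-01, -4.00425210e-01,
        -1.97338758e+02],
       [-7.30672012e-01, -5.63430093e-01,  3.85570929e-01,
         9.33955854e+02],
       [ 1.00737128e-02,  5.55791157e-01,  8.31260915e-01,
         1.69887741e+03],
       [ 0.00000000e+00,  0.00000000e+00,  0.00000000e+00,
         1.00000000e+00]])}
top {'pixels': 0, 'vfov': 42.50844029647497, 'cx': 319.528518809978, 'cy': 236.9875952071127, 'pose': array([[ 5.04035911e-02,  8.68269489e-01, -4.93525656e-01,
        -3.53290812e+02],
       [-9.98720125e-01,  4.58943869e-02, -2.12560072e-02,
         1.68537071e+02],
       [ 4.19411486e-03,  4.93965383e-01,  8.69471454e-01,
         1.70201707e+03],
       [ 0.00000000e+00,  0.00000000e+00,  0.00000000e+00,
         1.00000000e+00]])}
```

View pics/side0.png

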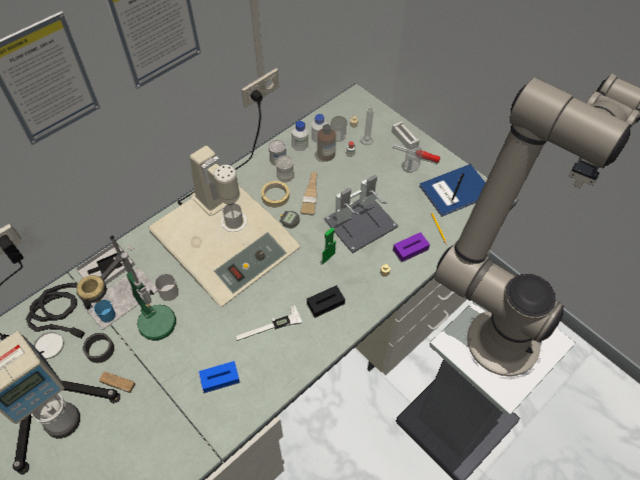

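View pics/top0.png

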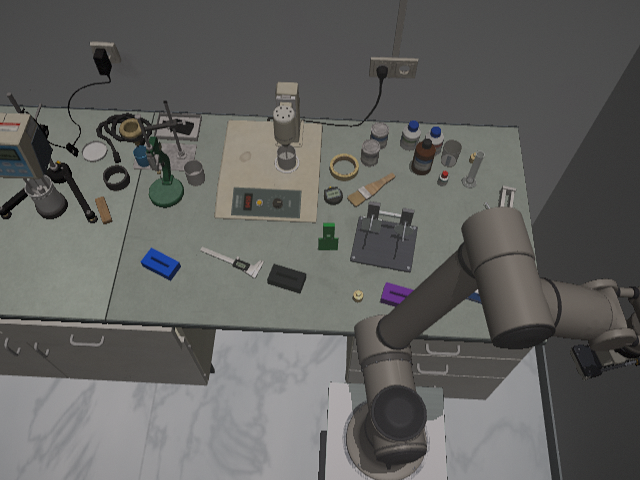

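The side view shows the stand at about (360,215), the black holder at (325,301), the brass weight at (385,269) and a green decoy at (329,245). In the top view they are at (385,240), (287,278), (358,296) and (328,236). I'll zoom in on the stand next.

```bash
cat > h.py <<'E'
import numpy as np,cv2,pickle
def load(n): return pickle.load(open(f"pics/{n}.pkl","rb"))
def K(c):
    f=240/np.tan(np.radians(c["vfov"]/2)); return f
def ray(c,u,v):
    f=K(c);d=np.array([(u-c["cx"])/f,-(v-c["cy"])/f,-1.]);return c["pose"][:3,3],c["pose"][:3,:3]@d
def plane(c,u,v,z):
    o,d=ray(c,u,v);return o+d*(z-o[2])/d[2]
def tri(a,pa,b,pb):
    o1,d1=ray(a,*pa);o2,d2=ray(b,*pb)
    s=np.linalg.lstsq(np.c_[d1,-d2],o2-o1,rcond=None)[0]
    p,q=o1+s[0]*d1,o2+s[1]*d2
    return (p+q)/2,np.linalg.norm(p-q)
def proj(c,P):
    q=c["pose"][:3,:3].T@(np.asarray(P)-c["pose"][:3,3]);f=K(c)
    return c["cx"]+f*q[0]/-q[2],c["cy"]-f*q[1]/-q[2]
E
python3 - <<'E'
from h import *
s=load("side")["pixels"];t=load("top")["pixels"]
a=cv2.resize(s[170:255,315:405],None,fx=6,fy=6,interpolation=cv2.INTER_CUBIC)
b=cv2.resize(t[195:275,343:425],None,fx=7,fy=7,interpolation=cv2.INTER_CUBIC)
cv2.imwrite("pics/zs.png",a[:,:,::-1]);cv2.imwrite("pics/zt.png",b[:,:,::-1])
E
```

```text
(no output)
```

View pics/zs.png

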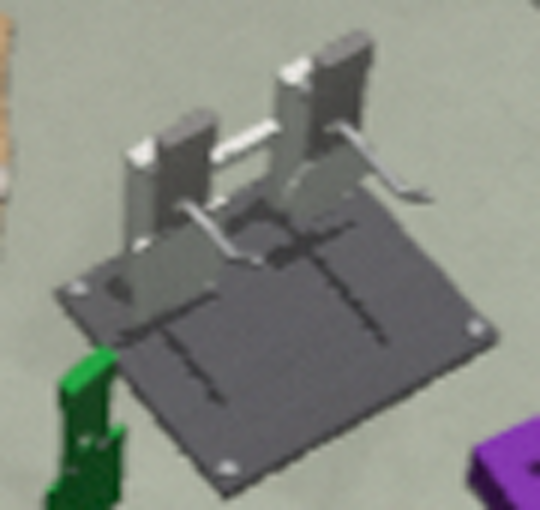

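View pics/zt.png

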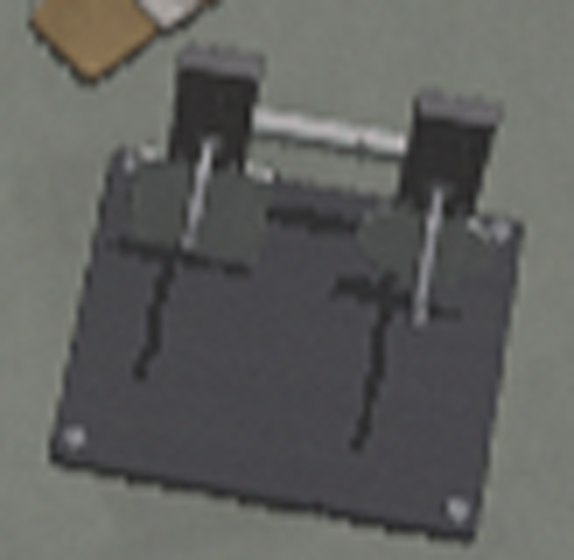

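```bash
python3 - <<'E'
from h import *
s=load("side");t=load("top")
S=lambda x,y:(315+(x+.5)/6-.5,170+(y+.5)/6-.5); T=lambda x,y:(343+(x+.5)/7-.5,195+(y+.5)/7-.5)
np.set_printoptions(precision=1,suppress=True)
A=[plane(t,*T(*p),10) for p in [(113,148),(523,222),(475,530),(53,456)]]
B=[plane(s,*S(*p),10) for p in [(55,292),(228,490),(498,335)]]
print("top corners BL(+x+y),BR(+x-y),FR,FL",*A);print("side +x+y,-x+y,-x-y",*B)
for C in (A[0]-A[1],A[3]-A[2],B[1]-B[2],A[1]-A[2],A[0]-A[3],B[0]-B[1]): print(np.linalg.norm(C),np.degrees(np.arctan2(C[1],C[0])))
# head top front edge & back edge z=181
for p in [(178,68),(260,76),(182,46),(264,54)]: print("head top T",plane(t,*T(*p),181))
for p in [(158,152),(215,122),(155,137),(208,108)]: print("head top S",plane(s,*S(*p),181))
print("bend",plane(s,*S(237,253),120),"tip S",plane(s,*S(264,262),139),"tip T",plane(t,*T(187,245),139), tri(s,S(262,262),t,T(187,243)))
print("root",plane(s,*S(182,204),120),plane(t,*T(210,143),120))
# holder black mask
for n,c,roi in(("S",s,(280,335,285,365)),("T",t,(255,300,255,315))):
    r0,r1,c0,c1=roi;im=c["pixels"][r0:r1,c0:c1].astype(int)
    m=((im.max(2)<62)).astype(np.uint8)
    n_,l,st,ce=cv2.connectedComponentsWithStats(m)
    k=1+st[1:,4].argmax();print(n,st[k],ce[k]+[c0,r0])
b=cv2.resize(t["pixels"][255:300,255:385],None,fx=6,fy=6,interpolation=cv2.INTER_CUBIC)
a=cv2.resize(s["pixels"][255:325,295:405],None,fx=7,fy=7,interpolation=cv2.INTER_CUBIC)[:320]
a=cv2.resize(s["pixels"][280:322,295:405],None,fx=7,fy=7,interpolation=cv2.INTER_CUBIC)
o=np.zeros((270+294,780,3),np.uint8);o[:270]=b;o[270:,:770]=a
cv2.imwrite("pics/zh.png",o[:,:,::-1])
E
```

```text
top corners BL(+x+y),BR(+x-y),FR,FL [692.4  87.9  10. ] [662.8 -99.3  10. ] [504.7 -74.   10. ] [531.5 111.4  10. ]
side +x+y,-x+y,-x-y [690.2  87.1  10. ] [530.  108.5  10. ] [501.4 -74.3  10. ]
189.59580724522908 81.00205192977609
187.26305822355792 81.7845827754446
184.94103309268428 81.11227035475535
160.08247050254045 -9.106815636532497
162.65256144118587 -8.277192940428138
161.61515950478974 -7.592176774256606
head top T [627.4  69.7 181. ]
head top T [625.2  35.5 181. ]
head top T [638.4  68.2 181. ]
head top T [636.3  33.8 181. ]
head top S [629.7  72.6 181. ]
head top S [623.8  37.1 181. ]
head top S [637.8  67.  181. ]
head top S [633.   33.3 181. ]
bend [585.9  54.2 120. ] tip S [562.8  58.5 139. ] tip T [566.6  62.2 139. ] (array([561.2,  63.1, 146.9]), np.float64(2.9633349691105337))
root [628.9  53.  120. ] [629.2  51.6 120. ]
S [ 22   6  38  31 678] [325.2 301. ]
T [ 12   9  39  29 716] [286.4 278.2]
```

View pics/zh.png

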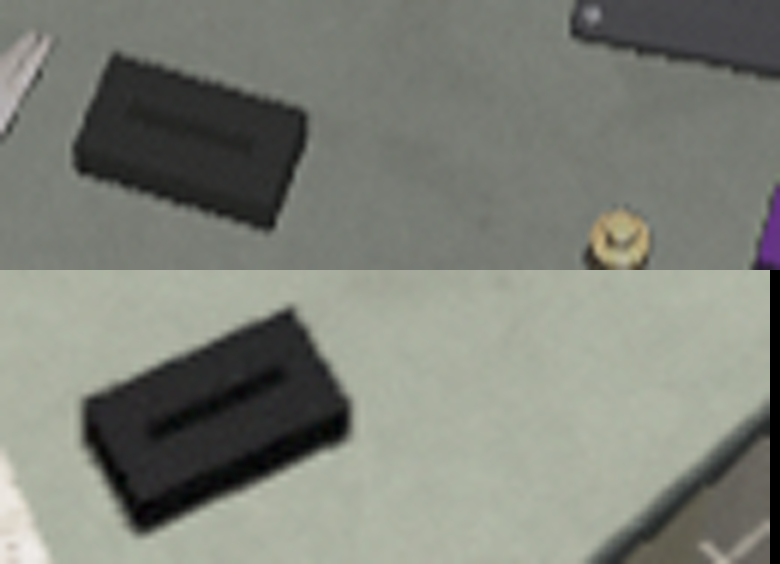

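```bash
cat >> h.py <<'E'
from scipy.spatial.transform import Rotation as Ro
def go(p,yaw,o=None):
    from plant import get_obs
    o=o or get_obs();R=Ro.from_euler("xyz",o["tcp_rot"])
    G=Ro.from_euler("xyz",[np.pi,0,yaw])
    print("dp",np.round(R.inv().apply(np.array(p)-o["tool_pos"])/1000,4),"rot",np.round((R.inv()*G).as_rotvec(),3))
E
python3 - <<'E'
from h import *
np.set_printoptions(precision=1,suppress=True)
s=load("side");t=load("top")
S=lambda x,y:(295+(x+.5)/7-.5,280+(y+.5)/7-.5); T=lambda x,y:(255+(x+.5)/6-.5,255+(y+.5)/6-.5)
for f,c,ps in((T,t,[(115,55),(306,110),(268,210),(78,152)]),(S,s,[(290,40),(350,135),(140,230),(85,132)])):
    C=[plane(c,*f(*p),32) for p in ps];print(*C,"mean",np.mean(C,0))
    for i in range(4):
        d=C[i]-C[(i+1)%4];print(np.linalg.norm(d),np.degrees(np.arctan2(d[1],d[0])))
print("slot T",plane(t,*T(130,108),32),plane(t,*T(255,148),32))
print("slot S",plane(s,*S(285,105),32),plane(s,*S(150,163),32))
print("weight",plane(t,*T(620,228),40),"green",tri(s,(329,231),t,(328,223)))
go([631.5,52,260],np.radians(81.5))
E
```

```text
[493.9 343.5  32. ] [468.1 245.   32. ] [412.1 260.4  32. ] [438.8 357.2  32. ] mean [453.2 301.5  32. ]
101.78268285643236 75.27988179525963
58.04244069467385 -15.369117489147223
100.38097669416499 -105.4344498553362
56.79223564656462 166.03863683035664
[465.8 244.8  32. ] [413.6 258.4  32. ] [441.6 356.8  32. ] [493.  342.1  32. ] mean [453.5 300.5  32. ]
53.92551162363359 -14.627825673336066
102.32766798403641 -105.8683810261477
53.48492343405766 164.07759076116335
101.11064720428537 74.37413628227753
slot T [464.6 333.4  32. ] [445.7 269.2  32. ]
slot S [443.6 268.9  32. ] [462.6 331.7  32. ]
weight [407.8  86.7  40. ] green (array([565.8, 184.2, 163.8]), np.float64(3.4578851240882877))
dp [ 0.6 -0.4 -0. ] rot [-0.  -0.  -1.1]
```

```bash
sed -i 's/np.round(R.inv().apply(np.array(p)-o\["tool_pos"\])\/1000,4)/np.round(R.inv().apply(np.array(p)-o["tool_pos"])\/1000,4).tolist()/; s/as_rotvec(),3))/as_rotvec(),3).tolist(),np.round(np.array(o["contact_force"]),1).tolist(),o["tool_pos"].round(1),o["tcp_rot"].round(4),o["time"])/' h.py; python3 -c "
from h import *
go([631.5,52,260],np.radians(81.5))"
```

```text
dp [0.6184, -0.3866, -0.0332] rot [-0.001, -0.001, -1.121] [-0.2, -0.4, -0.3] [ 156.  -500.9  226.1] [-3.1402e+00 -2.0000e-04  3.0180e-01] 0.1
```

```bash
python3 -m pendant '{"dp":[[0.618,-0.387,-0.033],[0.618,-0.387,-0.033],[0.618,-0.387,-0.033],[0.618,-0.387,-0.033],[0.618,-0.387,-0.033],[0.618,-0.387,-0.033],[0.618,-0.387,-0.033],[0.618,-0.387,-0.033]],"rotation":[[0,0,-1.121],[0,0,-1.121],[0,0,-1.121],[0,0,-1.121],[0,0,-1.121],[0,0,-1.121],[0,0,-1.121],[0,0,-1.121]]}'; python3 -c "
from h import *
go([631.5,52,260],np.radians(81.5))"
```

```text
time: 1.1
tool_pos: [482.4, -120.5, 249.3]
tcp_rot: [-3.141, 0.0, 1.423]
contact_force: [1.1, -0.4, -0.4]
grip_width: 91.7
finger_force: 0.0
dp [0.1926, 0.122, -0.0108] rot [-0.0, 0.0, 0.0] [1.1, -0.4, -0.4] [ 482.4 -120.5  249.3] [-3.1414e+00  2.0000e-04  1.4229e+00] 1.1
```

```bash
python3 -m pendant '{"dp":[[0.193,0.122,-0.011],[0.193,0.122,-0.011],[0.193,0.122,-0.011],[0.193,0.122,-0.011],[0.193,0.122,-0.011],[0.193,0.122,-0.011],[0.193,0.122,-0.011]],"rotation":[[0,0,0],[0,0,0],[0,0,0],[0,0,0],[0,0,0],[0,0,0],[0,0,0]]}'; python3 - <<'E'
from h import *
from plant import vision
go([631.5,52,200],np.radians(81.5));go([631.5,52,151],np.radians(81.5))
E
```

```text
time: 1.98
tool_pos: [630.0, 49.4, 260.5]
tcp_rot: [-3.141, 0.0, 1.421]
contact_force: [0.0, -0.1, -0.2]
grip_width: 91.5
finger_force: 0.0
dp [0.0028, 0.0011, 0.0605] rot [-0.0, 0.0, -0.001] [0.0, -0.1, -0.2] [630.   49.4 260.5] [-3.1414e+00  3.0000e-04  1.4213e+00] 1.975
dp [0.0029, 0.0011, 0.1095] rot [-0.0, 0.0, -0.001] [0.0, -0.1, -0.2] [630.   49.4 260.5] [-3.1414e+00  3.0000e-04  1.4213e+00] 1.975
```

```bash
python3 -m pendant '{"dp":[[0.003,0.001,0.05],[0.003,0.001,0.08],[0.003,0.001,0.1],[0.003,0.001,0.109],[0.003,0.001,0.109],[0.003,0.001,0.109]],"rotation":[[0,0,0],[0,0,0],[0,0,0],[0,0,0],[0,0,0],[0,0,0]]}' 0.04; python3 - <<'E'
from h import *
from plant import vision
for n in("side","top"):
    c=vision.capture(n);pickle.dump(c,open(f"pics/{n}1.pkl","wb"))
go([631.5,52,151],np.radians(81.5))
s=load("side1")["pixels"];t=load("top1")["pixels"]
a=cv2.resize(s[150:235,300:400],None,fx=4,fy=4,interpolation=cv2.INTER_CUBIC)
b=cv2.resize(t[165:250,343:443],None,fx=4,fy=4,interpolation=cv2.INTER_CUBIC)
cv2.imwrite("pics/g1.png",np.hstack([a,b])[:,:,::-1])
E
```

```text
time: 2.72
tool_pos: [632.6, 53.1, 152.6]
tcp_rot: [3.139, -0.0, 1.422]
contact_force: [0.4, 0.0, -0.1]
grip_width: 40.6
finger_force: 0.0
dp [-0.0014, -0.0008, 0.0014] rot [0.002, -0.0, 0.0] [-0.1, 0.5, -0.4] [632.5  53.3 152.4] [ 3.1396e+00 -1.0000e-04  1.4227e+00] 2.825
```

View pics/g1.png

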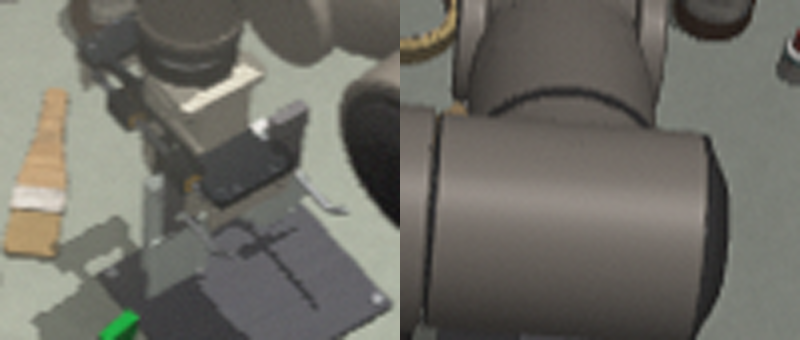

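The side view shows the gripper straddling the left hanger's head with nothing touching. In the top view the arm hides it. I'll close now.

```bash
python3 -m pendant '{"dp":[[0,0,0],[0,0,0],[0,0,0],[0,0,0],[0,0,0],[0,0,0]],"rotation":[[0,0,0],[0,0,0],[0,0,0],[0,0,0],[0,0,0],[0,0,0]]}' 0.018; python3 -m pendant '{"dp":[[0,0,0],[0,0,0],[0,0,0],[0,0,0],[0,0,0],[0,0,0]],"rotation":[[0,0,0],[0,0,0],[0,0,0],[0,0,0],[0,0,0],[0,0,0]]}' 0.0; python3 -c "
from plant import get_obs
for i in range(3):
  o=get_obs();print(o['contact_force'],o['moment'],o['tool_pos'],o['tcp_rot'])"
```

```text
time: 3.58
tool_pos: [632.0, 53.4, 151.3]
tcp_rot: [-3.142, 0.0, 1.423]
contact_force: [0.5, -0.2, -0.8]
grip_width: 18.0
finger_force: 0.0
time: 4.32
tool_pos: [632.0, 53.4, 151.3]
tcp_rot: [3.142, 0.0, 1.423]
contact_force: [-0.6, -0.8, 0.6]
grip_width: 11.5
finger_force: 30.0
[-0.56626658 -0.79389948  0.59078443] [-0.03756476 -0.07634412 -0.01282129] [632.04285088  53.36650928 151.30591169] [3.14155667e+00 1.10594876e-04 1.42281112e+00]
[-0.56626658 -0.79389948  0.59078443] [-0.03756476 -0.07634412 -0.01282129] [632.04285088  53.36650928 151.30591169] [3.14155667e+00 1.10594876e-04 1.42281112e+00]
[-0.56626658 -0.79389948  0.59078443] [-0.03756476 -0.07634412 -0.01282129] [632.04285088  53.36650928 151.30591169] [3.14155667e+00 1.10594876e-04 1.42281112e+00]
```

```bash
python3 -m pendant '{"dp":[[0,0,-0.001],[0,0,-0.002],[0,0,-0.003],[0,0,-0.003],[0,0,-0.003]],"rotation":[[0,0,0],[0,0,0],[0,0,0],[0,0,0],[0,0,0]]}'
for i in 1 2 3 4; do python3 -m pendant '{"dp":[[0,0,0]],"rotation":[[0,0,0]]}' | grep -E "pos|force"; done; python3 -c "
from plant import get_obs
o=get_obs();print(o['moment'],o['tau'])"
```

```text
time: 4.95
tool_pos: [632.0, 53.4, 154.3]
tcp_rot: [-3.142, 0.0, 1.423]
contact_force: [-0.8, 0.2, -1.3]
grip_width: 11.8
finger_force: 30.0
tool_pos: [632.0, 53.4, 154.2]
contact_force: [-0.1, 0.5, -1.9]
finger_force: 30.0
tool_pos: [632.0, 53.4, 154.3]
contact_force: [-0.3, -0.1, -2.0]
finger_force: 30.0
tool_pos: [632.0, 53.4, 154.3]
contact_force: [-0.5, -0.5, -0.8]
finger_force: 30.0
tool_pos: [632.0, 53.4, 154.3]
contact_force: [0.9, -0.1, -0.5]
finger_force: 30.0
[-0.0054652  -0.0257808  -0.08053445] [-2.36878450e-04 -5.65410662e+01 -2.46088600e+01  7.41786277e-02
  2.86620611e-02  1.65476504e-04]
```

```bash
cat > f.py <<'E'
import sys,numpy as np
from plant import get_obs,vision
F=[]
for i in range(int(sys.argv[1])):
    vision.capture("side");o=get_obs();F.append(np.r_[o["contact_force"],o["moment"]*10])
print(o["time"],o["tool_pos"].round(1),np.mean(F,0).round(2))
E
Z='"rotation"'
python3 -m pendant '{"dp":[[0,-0.003,0],[0,-0.007,0],[0,-0.010,0],[0,-0.010,0]],"rotation":[[0,0,0],[0,0,0],[0,0,0],[0,0,0]]}' | grep -E "contact"; python3 f.py 3
python3 -m pendant '{"dp":[[0,-0.003,0],[0,-0.007,0],[0,-0.010,0],[0,-0.010,0]],"rotation":[[0,0,0],[0,0,0],[0,0,0],[0,0,0]]}' | grep -E "contact"; python3 f.py 3
```

```text
contact_force: [0.3, -0.5, -1.9]
6.1 [622.2  54.8 154.4] [ 0.42  0.38 -1.77 -0.11 -0.98 -0.1 ]
contact_force: [0.3, -0.3, -1.5]
6.75 [612.3  56.3 154.3] [-0.13 -0.33 -1.9  -0.23 -0.75  0.14]
```

```bash

python3 -m pendant '{"dp":[[0,-0.003,0],[0,-0.005,0],[0,-0.005,0]],"rotation":[[0,0,0],[0,0,0],[0,0,0]]}' | grep -E "contact"; python3 f.py 2
python3 -m pendant '{"dp":[[0,-0.003,0],[0,-0.005,0],[0,-0.005,0]],"rotation":[[0,0,0],[0,0,0],[0,0,0]]}' | grep -E "contact"; python3 f.py 2
python3 -m pendant '{"dp":[[0,-0.002,0],[0,-0.004,0],[0,-0.004,0]],"rotation":[[0,0,0],[0,0,0],[0,0,0]]}' | grep -E "contact"; python3 f.py 3
```

```text
contact_force: [0.1, -0.6, -1.3]
7.225 [607.3  57.1 154.4] [-0.    0.1  -1.51 -0.19 -0.76  0.43]
contact_force: [-0.4, 0.5, -1.6]
7.7 [602.4  57.8 154.3] [ 0.    0.11 -1.95  0.03 -0.94 -0.09]
contact_force: [0.6, -0.5, -2.0]
8.225 [598.5  58.4 154.3] [ 0.1   0.37 -1.4  -0.24 -0.77  0.1 ]
```

```bash

for i in 1 2 3 4 5; do python3 -m pendant '{"dp":[[0,-0.001,0],[0,-0.001,0]],"rotation":[[0,0,0],[0,0,0]]}' | grep -E "contact"; python3 f.py 3; done
```

```text
contact_force: [-0.4, 0.2, -1.4]
8.625 [597.4  58.5 154.3] [ 0.19 -0.23 -1.17 -0.02 -1.09 -0.02]
contact_force: [0.1, 0.5, -1.7]
9.025 [596.4  58.7 154.3] [-0.14  0.01 -1.98 -0.25 -0.82 -0.01]
contact_force: [-0.7, -0.1, -1.9]
9.425 [595.5  58.8 154.3] [ 0.09  0.44 -1.43 -0.05 -0.79 -0.04]
contact_force: [0.0, 0.2, -1.6]
9.825 [594.5  59.  154.3] [ 0.64 -0.05 -1.72 -0.35 -0.9  -0.14]
contact_force: [-0.0, -0.5, -0.8]
10.225 [593.5  59.1 154.3] [-0.04 -0.43 -1.06 -0.24 -0.95 -0.1 ]
```

```bash

for i in 1 2 3 4; do python3 -m pendant '{"dp":[[0,-0.001,0],[0,-0.001,0]],"rotation":[[0,0,0],[0,0,0]]}' | grep -E "contact"; python3 f.py 4; done
```

```text
contact_force: [-0.1, 0.0, -2.3]
10.675 [592.5  59.3 154.3] [ 0.26 -0.27 -1.59 -0.17 -0.95 -0.07]
contact_force: [0.5, 0.5, -0.7]
11.125 [591.5  59.4 154.3] [ 0.27 -0.49 -1.83 -0.35 -0.98 -0.09]
contact_force: [-0.0, -0.3, -1.3]
11.575 [590.5  59.6 154.3] [ 0.27  0.45 -1.33 -0.28 -0.82  0.09]
contact_force: [-0.7, -0.2, -1.6]
12.025 [589.5  59.7 154.3] [-0.09  0.46 -1.76 -0.12 -0.83  0.09]
```

```bash

for i in 1 2 3; do python3 -m pendant '{"dp":[[0,-0.001,0],[0,-0.001,0]],"rotation":[[0,0,0],[0,0,0]]}' | grep -E "contact"; python3 f.py 4; done
```

```text
contact_force: [0.8, 0.1, -0.8]
12.475 [588.5  59.9 154.3] [ 0.19 -0.06 -2.23 -0.39 -0.77  0.1 ]
contact_force: [-0.0, -0.1, -1.6]
12.925 [587.6  60.  154.3] [ 0.02 -0.1  -1.81  0.01 -1.04 -0.1 ]
contact_force: [0.1, 0.4, -1.9]
13.375 [586.6  60.2 154.3] [ 0.25  0.24 -1.47 -0.15 -0.87  0.03]
```

```bash

for i in 1 2; do python3 -m pendant '{"dp":[[0,-0.001,0],[0,-0.001,0]],"rotation":[[0,0,0],[0,0,0]]}' | grep -E "contact"; python3 f.py 4; done
```

```text
contact_force: [0.6, 0.3, -1.5]
13.825 [585.6  60.3 154.3] [-0.17  0.08 -1.54 -0.23 -0.72  0.28]
contact_force: [0.3, -0.6, -0.8]
14.275 [584.6  60.5 154.4] [ 0.48 -0.69 -1.46 -0.14 -1.84 -0.13]
```

```bash
python3 f.py 3
python3 -m pendant '{"dp":[[0,0,-0.001],[0,0,-0.001]],"rotation":[[0,0,0],[0,0,0]]}' | grep -E "contact"; python3 f.py 4
for i in 1 2; do python3 -m pendant '{"dp":[[0,-0.001,-0.001],[0,-0.001,-0.001]],"rotation":[[0,0,0],[0,0,0]]}' | grep -E "contact"; python3 f.py 3; done
```

```text
14.425 [584.6  60.5 154.3] [ 0.29  0.06 -1.36 -0.33 -1.72  0.09]
contact_force: [-0.1, 0.2, -1.9]
14.875 [584.5  60.5 155.3] [ 0.34 -0.13 -1.68 -0.2  -1.13 -0.1 ]
contact_force: [-1.2, -0.3, -1.0]
15.275 [583.6  60.6 156.3] [ 0.07  0.5  -1.11 -0.31 -1.01 -0.05]
contact_force: [-1.0, 0.8, -2.2]
15.675 [582.6  60.8 157.3] [-0.23  0.44 -1.59 -0.43 -1.31 -0.06]
```

```bash

python3 -m pendant '{"dp":[[0,0,-0.0003],[0,0,-0.0003]],"rotation":[[0,0,0],[0,0,0]]}' | grep -E "contact"; python3 f.py 4
for i in 1 2 3; do python3 -m pendant '{"dp":[[0,-0.001,-0.001],[0,-0.001,-0.001]],"rotation":[[0,0,0],[0,0,0]]}' | grep -E "contact"; python3 f.py 3; done
```

```text
contact_force: [-0.8, -0.0, -1.7]
16.125 [582.6  60.7 157.6] [ 0.02 -0.25 -1.61 -0.37 -1.16 -0.12]
contact_force: [0.5, -0.0, -1.9]
16.525 [581.6  60.9 158.6] [ 0.22  0.22 -1.76 -0.15 -0.65  0.08]
contact_force: [0.9, 0.0, -1.5]
16.925 [580.6  61.  159.6] [ 0.1  -0.37 -1.67 -0.07 -0.87  0.11]
contact_force: [-0.0, 0.7, -1.3]
17.325 [579.6  61.2 160.6] [-0.25  0.34 -1.71 -0.26 -0.94 -0.15]
```

```bash

for i in 1 2 3 4; do python3 -m pendant '{"dp":[[0,-0.001,-0.001],[0,-0.001,-0.001]],"rotation":[[0,0,0],[0,0,0]]}' | grep -E "contact"; python3 f.py 2; done
```

```text
contact_force: [-0.3, 0.8, -2.2]
17.675 [578.6  61.3 161.6] [ 0.16  0.01 -1.4   0.17 -0.74  0.03]
contact_force: [0.6, 0.7, -1.7]
18.025 [577.6  61.5 162.6] [-0.11 -0.87 -1.3   0.18 -1.18  0.02]
contact_force: [0.7, -0.3, -1.2]
18.375 [576.6  61.6 163.6] [ 0.61  0.14 -1.75 -0.23 -0.65  0.1 ]
contact_force: [0.0, -0.7, -2.1]
18.725 [575.7  61.8 164.6] [-0.47 -0.28 -1.27 -0.59 -1.02  0.02]
```

```bash

for i in 1 2 3 4; do python3 -m pendant '{"dp":[[0,-0.001,-0.001],[0,-0.001,-0.001]],"rotation":[[0,0,0],[0,0,0]]}' | grep -E "contact"; python3 f.py 2; done
```

```text
contact_force: [-0.2, 0.4, -1.8]
19.075 [574.7  61.9 165.6] [ 0.35 -0.45 -1.06 -0.27 -1.17 -0.08]
contact_force: [0.5, -0.5, -1.5]
19.425 [573.7  62.1 166.6] [ 0.09 -0.27 -1.76  0.29 -0.77  0.02]
contact_force: [0.5, 0.1, -1.9]
19.775 [572.7  62.2 167.6] [ 0.1  -0.46 -1.98  0.04 -0.95 -0.3 ]
contact_force: [0.1, -0.4, -2.6]
20.125 [571.7  62.4 168.6] [ 0.14 -0.13 -1.68 -0.29 -1.16  0.32]
```

```bash

for i in 1 2 3 4; do python3 -m pendant '{"dp":[[0,-0.001,-0.001],[0,-0.001,-0.001]],"rotation":[[0,0,0],[0,0,0]]}' | grep -E "contact"; python3 f.py 2; done
```

```text
contact_force: [-0.4, 0.3, -0.9]
20.475 [570.7  62.6 169.6] [-0.14 -0.01 -1.73 -0.03 -0.88 -0.4 ]
contact_force: [-0.0, 0.4, -1.4]
20.825 [569.7  62.7 170.7] [ 0.41  0.24 -2.12 -0.29 -0.79 -0.08]
contact_force: [-0.4, -0.0, -1.9]
21.175 [568.7  62.8 171.6] [ 0.05 -0.21 -1.87 -0.19 -1.2  -0.26]
contact_force: [0.2, 0.0, -1.7]
21.525 [567.8  63.  172.6] [-0.16  0.03 -1.84 -0.01 -1.09  0.03]
```

```bash

for i in 1 2 3 4 5; do python3 -m pendant '{"dp":[[0,-0.001,-0.001],[0,-0.001,-0.001]],"rotation":[[0,0,0],[0,0,0]]}' | grep -E "contact"; python3 f.py 2; done
```

```text
contact_force: [-0.8, 0.2, -1.0]
21.875 [566.8  63.1 173.6] [-0.14  0.07 -1.29 -0.37 -0.81  0.05]
contact_force: [-0.1, 0.7, -1.8]
22.225 [565.8  63.3 174.6] [ 0.31  0.06 -1.44 -0.36 -0.79  0.09]
contact_force: [-0.3, -0.7, -1.9]
22.575 [564.8  63.4 175.6] [ 0.47  0.   -2.47 -0.37 -0.88 -0.27]
contact_force: [-0.1, -0.6, -1.8]
22.925 [563.8  63.5 176.6] [ 0.67 -0.02 -1.37 -0.14 -0.99  0.11]
contact_force: [-0.8, 0.1, -1.3]
23.275 [562.8  63.7 177.6] [-0.38  0.25 -1.06 -0.2  -1.23 -0.04]
```

```bash

for i in 1 2 3 4 5; do python3 -m pendant '{"dp":[[0,-0.001,-0.001],[0,-0.001,-0.001]],"rotation":[[0,0,0],[0,0,0]]}' | grep -E "contact"; python3 f.py 1; done
```

```text
contact_force: [-0.3, -0.8, -1.1]
23.575 [561.8  63.9 178.7] [-1.46 -0.56 -1.83 -0.15 -0.43  0.34]
contact_force: [-0.4, 0.1, -1.6]
23.875 [560.8  64.  179.7] [ 0.18  0.15 -1.57  0.14 -0.77 -0.13]
contact_force: [-0.6, 0.7, -2.0]
24.175 [559.8  64.1 180.6] [-0.56  0.6  -2.13 -0.61 -0.85 -0.24]
contact_force: [0.2, -0.3, -2.3]
24.475 [558.8  64.3 181.7] [ 0.5  -0.94 -1.47 -0.4  -0.15  0.4 ]
contact_force: [0.4, -0.2, -1.0]
24.775 [557.8  64.4 182.7] [ 0.26  0.1  -1.43 -0.15 -0.87  0.28]
```

```bash

for i in 1 2 3; do python3 -m pendant '{"dp":[[0,-0.001,-0.001],[0,-0.002,-0.001],[0,-0.002,-0.001]],"rotation":[[0,0,0],[0,0,0],[0,0,0]]}' | grep -E "contact"; done; python3 f.py 2
python3 -m pendant '{"dp":[[0,-0.003,0],[0,-0.007,0],[0,-0.010,0],[0,-0.01,0]],"rotation":[[0,0,0],[0,0,0],[0,0,0],[0,0,0]]}' | grep -E "contact"; python3 f.py 1
python3 - <<'E'
from h import *
from plant import vision
c=vision.capture("side");pickle.dump(c,open("pics/side2.pkl","wb"))
cv2.imwrite("pics/s2.png",cv2.resize(c["pixels"][150:270,300:420],None,fx=5,fy=5,interpolation=cv2.INTER_CUBIC)[:,:,::-1])
E
```

```text
contact_force: [0.1, -0.2, -1.5]
contact_force: [-0.0, 0.1, -1.4]
contact_force: [-0.2, -0.3, -2.6]
26.0 [551.9  65.3 185.6] [-0.36 -0.32 -1.9  -0.14 -0.91  0.1 ]
contact_force: [0.4, -0.3, -1.3]
26.55 [542.   66.8 185.7] [ 0.32  0.09 -1.24 -0.36 -0.89 -0.6 ]
```

View pics/s2.png

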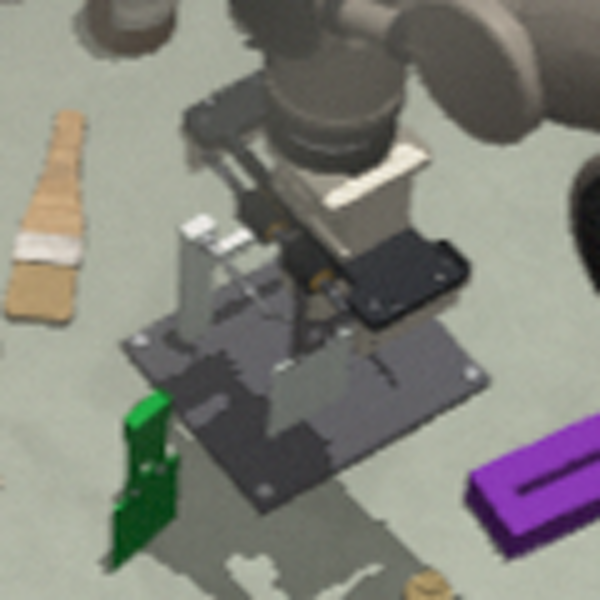

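The panel is off: the bare peg shows at about (255,285) and the plate hangs free at (310,380). I'll lift it and carry it over.

```bash

python3 -m pendant '{"dp":[[0,0,-0.03],[0,0,-0.07],[0,0,-0.11],[0,0,-0.13],[0,0,-0.13]],"rotation":[[0,0,0],[0,0,0],[0,0,0],[0,0,0],[0,0,0]]}' | grep -E "contact|pos"; python3 -c "
from h import *
go([454,300.8,316],np.radians(74.8))"
```

```text
tool_pos: [542.7, 66.8, 317.1]
contact_force: [-0.4, 0.6, -2.5]
dp [0.2184, -0.1223, 0.0007] rot [0.004, -0.001, 0.117] [-0.4, 0.6, -2.5] [542.7  66.8 317.1] [ 3.1380e+00 -4.0000e-04  1.4227e+00] 27.225
```

```bash

python3 -m pendant '{"dp":[[0.036,-0.02,0],[0.08,-0.045,0],[0.125,-0.07,0],[0.17,-0.095,0],[0.2,-0.113,0],[0.2184,-0.1223,0],[0.2184,-0.1223,0],[0.2184,-0.1223,0]],"rotation":[[0,0,0],[0,0,0.03],[0,0,0.06],[0,0,0.09],[0,0,0.117],[0,0,0.117],[0,0,0.117],[0,0,0.117]]}' | grep -E "contact|pos|rot"; python3 -c "
from h import *
go([454,300.8,200],np.radians(74.8))"
```

```text
tool_pos: [453.3, 300.2, 314.6]
tcp_rot: [-3.141, 0.002, 1.306]
contact_force: [-0.1, -0.4, -2.6]
dp [0.001, 0.0006, 0.1146] rot [-0.001, 0.002, 0.0] [-0.1, -0.4, -2.6] [453.3 300.2 314.6] [-3.1407e+00  1.5000e-03  1.3056e+00] 28.225
```

```bash

python3 -m pendant '{"dp":[[0.001,0.0005,0.03],[0.001,0.0005,0.07],[0.001,0.0005,0.11],[0.001,0.0005,0.13],[0.001,0.0005,0.138],[0.001,0.0005,0.138],[0.001,0.0005,0.138]],"rotation":[[0,0,0],[0,0,0],[0,0,0],[0,0,0],[0,0,0],[0,0,0],[0,0,0]]}' | grep -E "contact|pos|rot"; python3 - <<'E'
from h import *
from plant import vision
I=[]
for n,(r,q) in {"side":(255,275),"top":(235,240)}.items():
    c=vision.capture(n);pickle.dump(c,open(f"pics/{n}3.pkl","wb"))
    I.append(cv2.resize(c["pixels"][r:r+75,q:q+90],None,fx=8 if n=="side" else 8,fy=8,interpolation=cv2.INTER_CUBIC))
for n,i in zip("st",I): cv2.imwrite(f"pics/p3{n}.png",i[:,:,::-1])
go([454,300.8,176],np.radians(74.8))
E
```

```text
tool_pos: [454.8, 301.7, 178.7]
tcp_rot: [3.14, -0.001, 1.305]
contact_force: [0.4, 0.3, -1.3]
dp [-0.0011, -0.0002, 0.0026] rot [0.001, -0.001, 0.0] [-0.0, 0.0, -1.5] [454.5 301.8 178.6] [ 3.1401e+00 -1.2000e-03  1.3057e+00] 29.2
```

View pics/p3s.png

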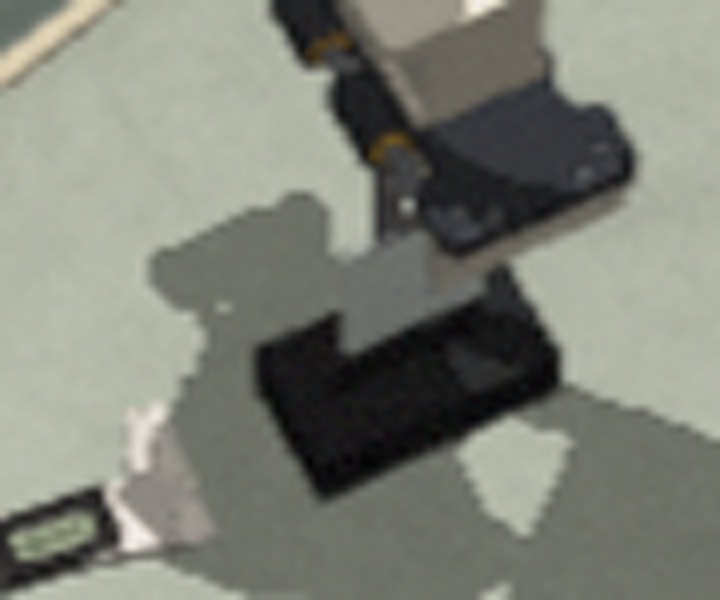

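View pics/p3t.png

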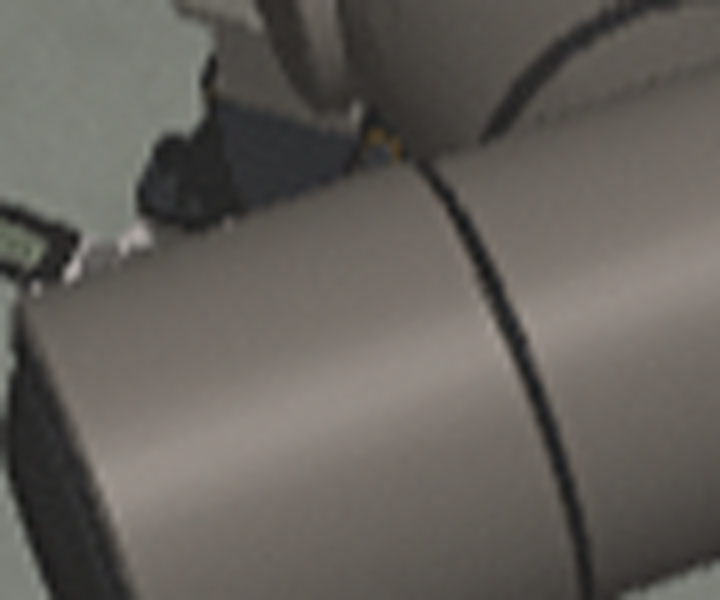

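```bash
python3 - <<'E'
from h import *
np.set_printoptions(precision=1,suppress=True)
s=load("side3");S=lambda x,y:(275+(x+.5)/8-.5,255+(y+.5)/8-.5)
a=np.radians(-15.2);ex=np.array([np.cos(a),np.sin(a),0]);ey=np.array([-ex[1],ex[0],0])
p=plane(s,*S(343,354),52.3);q=plane(s,*S(490,298),52.3);print(p,q,np.linalg.norm(p-q))
print("predicted",proj(s,np.array([454.6,301.8,52.3])+30*ey-2*ex),S(343,354))
print("plate centre",(p+q)/2+2*ex,"from +y corner",p-30*ey+2*ex)
# holder corners in this view
for u in [(338,314),(258,352),(325,488),(560,372)]: print(plane(s,*S(*u),32))
E
```

```text
[461.7 326.5  52.3] [441.6 269.3  52.3] 60.67689114561724
predicted (np.float64(316.5507099673719), np.float64(300.0177350881366)) (317.4375, 298.8125)
plate centre [453.6 297.4  52.3] from +y corner [455.8 297.1  52.3]
[483.9 308.7  32. ]
[492.5 342.2  32. ]
[432.6 362.6  32. ]
[408.2 263.7  32. ]
```

The side view shows the plate's lower edge from (343,354) to (490,298) in the crop, just above the slot. In the top view the arm hides it. The plate sits about 2.5 mm too far toward −y, and perhaps 1 mm toward +x, so I'll correct that and go down by feel.

```bash

python3 -m pendant '{"dp":[[0.0015,-0.001,0.004],[0.0025,-0.001,0.01],[0.0025,-0.001,0.014],[0.0025,-0.001,0.016],[0.0025,-0.001,0.016]],"rotation":[[0,0,0],[0,0,0],[0,0,0],[0,0,0],[0,0,0]]}' | grep -E "contact|pos|rot"; python3 f.py 4
for i in 1 2 3; do python3 -m pendant '{"dp":[[0,0,0.001],[0,0,0.001]],"rotation":[[0,0,0],[0,0,0]]}' | grep -E "contact"; python3 f.py 2; done
```

```text
tool_pos: [453.6, 304.3, 161.3]
tcp_rot: [-3.141, 0.0, 1.306]
contact_force: [0.1, 0.2, -1.6]
30.025 [453.8 304.4 161.7] [-0.06 -0.14 -2.05 -0.3  -0.83  0.33]
contact_force: [0.2, 1.3, -1.3]
30.375 [453.7 304.3 160.6] [-0.34 -0.32 -1.71 -0.18 -0.85 -0.01]
contact_force: [0.0, -0.1, -1.9]
30.725 [453.7 304.3 159.5] [ 0.4   0.39 -1.24  0.13 -1.05  0.14]
contact_force: [-0.0, -0.9, -1.8]
31.075 [453.7 304.4 158.6] [ 0.31 -0.03 -2.45 -0.59 -0.83 -0.  ]
```

```bash

for i in 1 2 3 4; do python3 -m pendant '{"dp":[[0,0,0.001],[0,0,0.001]],"rotation":[[0,0,0],[0,0,0]]}' | grep -E "contact"; python3 f.py 2; done
```

```text
contact_force: [-0.0, -0.0, -2.4]
31.425 [453.7 304.4 157.6] [-0.29 -0.01 -2.05  0.06 -1.53 -0.14]
contact_force: [-0.3, 0.9, -1.3]
31.775 [453.7 304.3 156.5] [ 0.78  0.44 -1.29 -0.44 -1.18 -0.36]
contact_force: [-0.4, 0.3, -1.5]
32.125 [453.7 304.3 155.5] [ 0.06  0.05 -1.7  -0.31 -1.26  0.13]
contact_force: [0.0, 0.5, -0.8]
32.475 [453.7 304.4 154.6] [ 0.25  0.27 -2.02 -0.73 -1.28  0.  ]
```

```bash

for i in 1 2 3 4 5 6; do python3 -m pendant '{"dp":[[0,0,0.001],[0,0,0.002],[0,0,0.002]],"rotation":[[0,0,0],[0,0,0],[0,0,0]]}' | grep -E "contact"; python3 f.py 1; done
```

```text
contact_force: [-0.3, -0.1, -2.0]
32.9 [453.7 304.3 152.5] [ 0.45  0.97 -2.39 -0.39 -1.45 -0.09]
contact_force: [0.5, -1.0, -1.4]
33.325 [453.7 304.3 150.5] [ 0.03  0.51 -1.57 -0.46 -1.34  0.28]
contact_force: [0.7, 0.5, -1.8]
33.75 [453.7 304.3 148.5] [ 0.38 -0.07 -1.34 -0.57 -0.95  0.04]
contact_force: [0.1, 0.4, -2.5]
34.175 [453.7 304.4 146.5] [ 0.95 -0.76 -2.04 -0.22 -1.64 -0.85]
contact_force: [-0.6, -0.4, -2.2]
34.6 [453.7 304.3 144.6] [ 0.14 -0.21 -2.17 -0.55 -1.75 -0.04]
contact_force: [0.2, -0.3, -1.4]
35.025 [453.7 304.3 142.5] [ 1.17 -0.45 -1.79 -0.53 -1.57 -0.07]
```

```bash

python3 -m pendant '{"dp":[[0,0.0005,0],[0,0.0005,0]],"rotation":[[0,0,0],[0,0,0]]}' | grep contact; python3 f.py 2
for i in 1 2 3 4 5; do python3 -m pendant '{"dp":[[0,0,0.001],[0,0,0.001]],"rotation":[[0,0,0],[0,0,0]]}' | grep -E "contact"; python3 f.py 2; done
```

```text
contact_force: [-0.2, -0.7, -1.2]
35.375 [454.2 304.2 142.6] [ 0.2   0.04 -2.71 -0.17 -0.86 -0.2 ]
contact_force: [-0.5, -0.5, -1.4]
35.725 [454.2 304.2 141.6] [-0.14  0.32 -1.84  0.18 -0.65 -0.04]
contact_force: [0.4, 0.2, -2.1]
36.075 [454.2 304.2 140.5] [-0.03 -0.07 -1.22 -0.11 -0.8   0.29]
contact_force: [-0.3, -0.2, -1.7]
36.425 [454.2 304.2 139.5] [-0.19 -0.34 -1.34  0.03 -0.9  -0.16]
contact_force: [0.4, 0.2, -2.2]
36.775 [454.2 304.2 138.5] [-0.35  0.01 -1.42 -0.2  -0.73  0.07]
contact_force: [-0.5, 0.4, -1.6]
37.125 [454.2 304.2 137.5] [-0.84  0.65 -1.57 -0.04 -0.98  0.34]
```

Now small steps to feel for the floor, expected at about TCP z = 136.5.

```bash

for i in 1 2 3; do python3 -m pendant '{"dp":[[0,0,0.0005],[0,0,0.0005]],"rotation":[[0,0,0],[0,0,0]]}' | grep -E "contact"; python3 f.py 2; done
```

```text
contact_force: [0.2, -0.2, -1.1]
37.475 [454.2 304.2 137.1] [-0.26 -0.09 -1.37  0.22 -0.71  0.07]
contact_force: [0.0, -0.5, -1.3]
37.825 [454.2 304.2 136.6] [ 0.46 -0.35 -1.29 -0.44 -1.18 -0.43]
contact_force: [0.3, -0.9, 3.7]
38.175 [454.4 304.3 136.6] [-1.02 -1.31  4.82 -1.73  1.62  0.05]
```

```bash

python3 -m pendant '{"dp":[[0,0,-0.0004],[0,0,-0.0004]],"rotation":[[0,0,0],[0,0,0]]}' | grep contact; python3 f.py 2
python3 -m pendant '{"dp":[[0,0,0],[0,0,0],[0,0,0],[0,0,0],[0,0,0],[0,0,0]],"rotation":[[0,0,0],[0,0,0],[0,0,0],[0,0,0],[0,0,0],[0,0,0]]}' 0.04; python3 f.py 2
```

```text
contact_force: [-0.2, -1.0, 3.1]
38.525 [454.3 304.2 136.5] [-0.68 -0.15  3.23 -1.15  0.18 -0.02]
time: 39.28
tool_pos: [454.2, 304.2, 136.4]
tcp_rot: [-3.142, 0.0, 1.306]
contact_force: [-1.1, 0.7, 0.2]
grip_width: 40.2
finger_force: 0.0
39.375 [454.2 304.2 136.5] [-0.18 -0.2  -0.04 -0.08 -0.53  0.3 ]
```

Released with no load on the tool. I'll back straight up, then move clear and look.

```bash

python3 -m pendant '{"dp":[[0,0,-0.01],[0,0,-0.03],[0,0,-0.07],[0,0,-0.12],[0,0,-0.17],[0,0,-0.18],[0,0,-0.18]],"rotation":[[0,0,0],[0,0,0],[0,0,0],[0,0,0],[0,0,0],[0,0,0],[0,0,0]]}' | grep -E "pos|contact"
python3 -m pendant '{"dp":[[-0.05,0,0],[-0.1,0,0],[-0.16,0,0],[-0.22,0,0],[-0.28,0,0],[-0.3,0,0],[-0.3,0,0],[-0.3,0,0]],"rotation":[[0,0,0],[0,0,0],[0,0,0],[0,0,0],[0,0,0],[0,0,0],[0,0,0],[0,0,0]]}' | grep -E "pos|contact"
python3 - <<'E'
from h import *
from plant import vision
I=[]
for n,(r,q) in {"side":(175,300),"top":(195,255)}.items():
    c=vision.capture(n);pickle.dump(c,open(f"pics/{n}4.pkl","wb"))
    I.append(cv2.resize(c["pixels"][r:r+150,q:q+100],None,fx=4,fy=4,interpolation=cv2.INTER_CUBIC))
cv2.imwrite("pics/end.png",np.hstack(I)[:,:,::-1])
E
```

```text
tool_pos: [454.2, 304.2, 317.1]
contact_force: [-0.3, 0.2, -0.2]
tool_pos: [375.5, 15.3, 315.7]
contact_force: [0.5, 0.5, -0.4]
```

View pics/end.png

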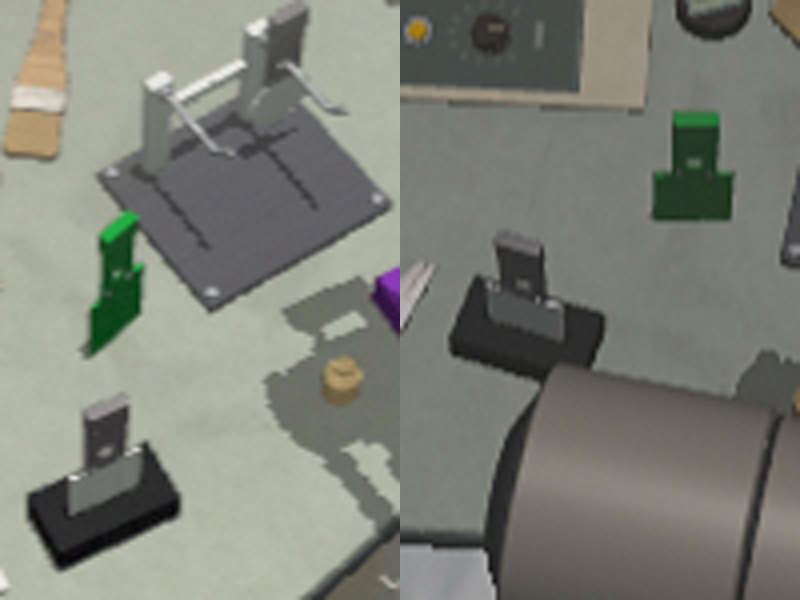

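Both views show the plate standing upright in the black holder, with its head at about (105,405) in the left half and (520,245) in the right. The disc still hangs on its peg and the weight stands where it was. Floor contact came at the predicted height, so the plate is fully home.

```bash
python3 -c "
from plant import workorder
print(workorder.close_job())"
```

```text
the job is handed in; nothing more can be done
None
```

I took the panel off its peg, stood it fully home in the black holder's slot, let go, and handed the job in at about 41 s. I felt only light contact with the wire, and the disc and brass weight stayed put; I did not check the beaker in the final picture.

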